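# Rock the stuck wooden lid out of the spice canister

### The arm

A 7-joint arm with a two-finger parallel gripper is mounted at the origin on the work surface. World frame = base frame: x ahead of the robot, y to its left, z up, the work surface at z = 0. Lengths are in m, angles in rad, forces in N, time in s.
With the tool pointing down it reaches from about 0.35 to 0.9 m from the base axis. Payload 19.9 kg.
Tool frame: the origin (TCP) lies between the finger pads; the fingertips stand 19 mm ahead of it and the grasp point (between the pads) is the TCP; z points along the fingers, y is the line along which they close (so a half turn about z gives the same grasp; the last joint's range is limited). The gripper opens to 85 mm and grips with 20 to 120 N. Pads are 22 mm wide; open, the fingers measure 114 mm over their backs; the gripper's body (76 mm by 85 mm) begins 54 mm behind the grasp point. The pads swing forward as they close: fully open they stand 13 mm farther back than shut.
Start: joints at [-1.24, 0.417, -0.01, 1.614, 0.005, 1.111, -0.053], TCP at [0.227, 0.582, 0.25] pointing down, gripper open.
Joint ranges: [-2.81, 2.81], [-0.39, 2.02], [-1.27, 1.25], [0.06, 2.57], [-1.19, 4.33], [0.19, 2], [-2.82, 2.82]. Speed limits (rad/s): [1.89, 1.89, 2.39, 2.39, 3.01, 3.01, 3.01].

### API

Orientations are given as a rotation vector (axis times angle).
In Python, from cell import * gives the robot as it stands.
- The arm moves only by the tool carry_out, never from a script. Its argument "steps" is a list that holds one entry, the list of rows, each a list of 7 numbers: the gripper's target within -1 to 1 (fully open at 1, half-way at 0, shut at -1), then the shift along the tool's x, y, z as a fraction of full scale, then the turn, a rotation vector about the tool's x, y, z as a fraction of full scale. A call has 1 to 8 rows; each row shifts and turns the commanded pose from where the row before left it, along the tool's axes as they then stand; what a row does not reach is not made up. Full scale, the value 1, is 0.04 m for a shift and 0.15 rad for a turn. A row lasts 1/8 s, in which the tool goes at most 62.5 mm and 10.7 degrees, less where a joint would pass 70% of its speed; a pose out of reach is approached as far as the arm can. A call with a number of a shift or a turn outside -1 to 1 is refused whole. A call with a gripper value outside its range is refused whole. The fingers move at their own pace and stop on an object; the grip force is fixed at half the most. Time passes only in rows, so rows that do not move let the fingers close. It gives the time, the measured TCP pose, the force, the opening and the grip force at its end, in the units of the state.
- state(): the state, without advancing time (a new reading comes with each control period).
- camera(name): name is "scene" or "top" or "wrist"; returns the picture (420x560x3 uint8, red, green, blue); there is no depth.
- get_calibration(name): a dict with "mtx" (3x3 intrinsics, pixels), "R" (3x3) and "t" (3): a world point X has camera coordinates R X + t. Camera axes: x right, y down, z forward; pixel columns grow to the right and rows downward; lengths in m; the calibration is good to about 2 mm. A picture is of the moment at which its call begins: read the wrist's pose just before it. get_calibration takes no time and is no camera call; for the wrist camera it gives the pose at the moment of the call.
- finish_job(): hands the job in; it is judged then, once.
The state is a dict: "time_s": time; "q": joint angles; "joint_velocities": joint speeds; "joint_torque": joint torques, N m; "tool_pos": TCP position; "tool_rot": TCP orientation; "contact_force": force on the tool from outside, world axes, zero at the start; "moment": the same for the moment, N m; "width": finger opening in m; "grasp_force": force on a finger pad.
Only numpy, scipy, OpenCV 4.12 (cv2) and the standard library are available. Lean on these libraries where they do the work, as an engineer would, in place of code of your own. Each camera call takes 0.05 s, during which the arm holds its last target. There are 200 camera calls.

### The job

The wooden lid has stuck tight in the neck of the white canister: take it by its bar handle and rock it from side to side, tipping the bar about five degrees over to one side and then to the other and easing it up a little each time, until the plug comes free. Do not drag the canister up out of its stand, do not lever the lid far over, and leave the bowl, the grinder jar and the sieve alone. Finish still holding the lid in the gripper, steady, level and just clear of the mouth, about a finger's breadth above the rim, so that whatever clings to it falls back in.

Things in the scene. Friction and masses are not known exactly. Their poses are not given: they have to be found in the camera images.
- lid: Round bamboo lid, 80 to 150 g. Origin: centre of its plug's underside. Plug 64 mm wide, 22 mm deep; flange 84 mm wide from z = 22 to 32 mm; bar handle on top, 66 mm long (along x), 20 mm wide (y), from z = 32 to 62 mm. z up; side-to-side rocking turns it about x. At the start the flange's underside lies on the canister's rim.
- mouth (a point): Centre of the canister's mouth, level with its rim top; z up. Bore 68 mm, neck 83 mm, body 100 mm wide, 90 mm tall, white stoneware with a blue band. A springy seal ring 8 mm below the rim grips the plug; a straight pull would need 20 to 30 N, more than the canister weighs, and so lifts the canister too, while tipping slides the raised side of the plug up and out.
- canister (a joint): How far the canister (0.95 kg) has been lifted out of its well in the stand, m; 0 = standing on the well's floor. It slides straight up only and sinks back by its own weight.
- stand: Wooden stand 122 x 245 x 32 mm with two round wells 20 mm deep, screwed to the cabinet's top. Origin: centre of its underside; x and y along the short and long sides, z up. The canister stands in the +y well, 60 mm from the middle; a low open blue pot 52 mm tall stands in the other (fixed).
- cabinet: Cream plywood spice cabinet, 280 x 640 x 125 mm, fixed; its flat top carries everything. Origin: centre of its underside; y along its length, z up. Its sliding glass door on the +x face stands partly open.
- pinch_bowl: Small white ceramic bowl 76 mm wide, 32 mm high, loose on the cabinet. Origin: centre of its underside. Leave it alone.
- grinder_jar: Black plastic grinder jar with a steel cap, 60 mm in diameter, 78 mm high, loose on the cabinet. Origin: centre of its underside. Leave it alone.
- sieve: Small aluminium sieve, bowl 66 mm wide and 22 mm high with an 80 mm handle towards its +y, loose on the cabinet. Origin: centre of the bowl's underside. Leave it alone.
There are look-alikes about, which are no part of the job. What is meant by the lid is not pink, and is the larger of those in its own colour.

How it is judged:
On the way, in this order (a step that is already met when the one before it is completed fails the run):
1. the lid is tipped at least 2.5 degrees with its +y side up, the plug still in the neck, gripped (angle between lid's own y axis and vertical below 1.527 rad and z of lid in the frame of mouth below -0.001 m and contact force between the fingers and lid above 1 N), for 0.05 s.
2. then at least 2.5 degrees the other way, with its -y side up, the plug still in the neck (angle between lid's own y axis and vertical above 1.615 rad and z of lid in the frame of mouth below -0.001 m and contact force between the fingers and lid above 1 N), for 0.05 s.
3. the plug has come free above the rim, in the gripper (z of lid in the frame of mouth above 0.003 m and contact force between lid and stand below 0.3 N and contact force between the fingers and lid above 1 N), for 0.2 s.
At the end, for the whole second after the job is handed in: Lid held still and level (8 degrees), plug underside 4 to 40 mm above the rim and within 20 mm of the mouth centre, touching nothing but the gripper; canister down in its well (3 mm); bowl, grinder jar and sieve within 20 mm of their places (z of lid in the frame of mouth between 0.004 and 0.04 m and horizontal distance between lid and mouth below 0.02 m and angle between lid's own z axis and vertical below 0.14 rad and contact force between the fingers and lid above 1 N and contact force between lid and stand below 0.2 N and linear speed of lid below 0.02 m/s and value of joint canister below 0.003 m and distance of each of pinch_bowl, grinder_jar, sieve from where it was at the start of the episode below 0.02 m); the arm keeps its last pose, push and grip.
It fails at once if the canister is lifted more than 10 mm in its well (value of joint canister above 0.01 m).
It fails at once if the lid is levered over by more than 17 degrees (angle between lid's own z axis and vertical above 0.3 rad).
It fails at once if the pinch bowl is pushed more than 20 mm (distance of pinch_bowl from where it was at the start of the episode above 0.02 m).
It fails at once if the grinder jar is pushed more than 20 mm (distance of grinder_jar from where it was at the start of the episode above 0.02 m).
It fails at once if the sieve is pushed more than 20 mm (distance of sieve from where it was at the start of the episode above 0.02 m).
It also fails if it takes over 48 s, if anything falls off the work surface, if the arm or the gripper's body presses on something with over 40 N, if the wrist force passes 120 N, or if a joint passes its speed limit or range.

## Working session

There is one attempt and no reset: what is moved stays moved. The work goes in short steps, Python scripts to look and compute and a tool call to move; the robot and the scene stay as the last step left them, time stands still between calls to the robot, and variables do not carry over. Pictures are saved under pics/ and viewed, at most 10 in all, crops included, and the job is handed in when it is done.

Besides the shell and the picture viewer there is one more tool, called after ">>>" in YAML: its name, and indented under it one key for each argument. carry_out: Moves the arm, as the interface text tells. Shift numbers are shares of 0.04 m and turn numbers shares of 0.15 rad, none past 1 either way. Its arguments: {"type":"object","properties":{"steps":{"type":"array"}},"required":["steps"]}

```bash
mkdir -p pics; ls; python3 - <<'E'
from cell import *
import cv2,numpy as np
s=state();print(s)
for n in("scene","top"):
    cv2.imwrite(f"pics/{n}0.png",camera(n)[:,:,::-1]); c=get_calibration(n);print(n,c)
E
```

```text
pics
{'time_s': 0.0, 'q': array([-1.24050344,  0.41796322, -0.01031781,  1.61417323,  0.00469874,
        1.1107022 , -0.05302771]), 'joint_velocities': array([-6.40361401e-04,  6.37651990e-04,  2.45708830e-04, -1.04857296e-03,
       -4.31294714e-05,  1.64470346e-03, -1.18702764e-03]), 'joint_torque': array([-7.05819220e-04, -8.64454436e+01,  6.78003430e-01, -4.34906638e+01,
        1.89050194e-02,  7.37585302e-03, -4.68169947e-05]), 'tool_pos': array([0.22693581, 0.58199535, 0.2496673 ]), 'tool_rot': array([-5.80636653e-01, -3.08732360e+00,  1.90641022e-03]), 'contact_force': array([-0.73508319,  0.17548857,  0.49036652]), 'moment': array([ 0.01891622,  0.02841893, -0.03877822]), 'grasp_force': 0.0, 'width': 0.08579333208902176}
scene {'mtx': array([[379.86452937,   0.        , 278.61103161],
       [  0.        , 379.86452937, 206.09375133],
       [  0.        ,   0.        ,   1.        ]]), 'R': array([[-1.40767495e-01,  9.90042643e-01, -2.77860640e-04],
       [ 6.72948688e-01,  9.54761807e-02, -7.33501440e-01],
       [-7.26171175e-01, -1.03440147e-01, -6.79687841e-01]]), 't': array([ 0.06687326, -0.31885077,  1.29385341])}
top {'mtx': array([[453.49615877,   0.        , 278.64941107],
       [  0.        , 453.49615877, 223.38360305],
       [  0.        ,   0.        ,   1.        ]]), 'R': array([[ 1.08358609e-02, -9.99939806e-01,  1.72310391e-03],
       [-9.91528950e-01, -1.09677376e-02, -1.29421987e-01],
       [ 1.29433095e-01, -3.06108752e-04, -9.91588110e-01]]), 't': array([0.00295878, 0.62489536, 1.02741357])}
```

View pics/scene0.png

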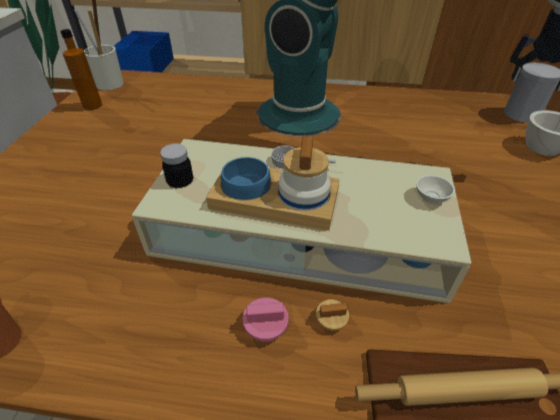

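View pics/top0.png

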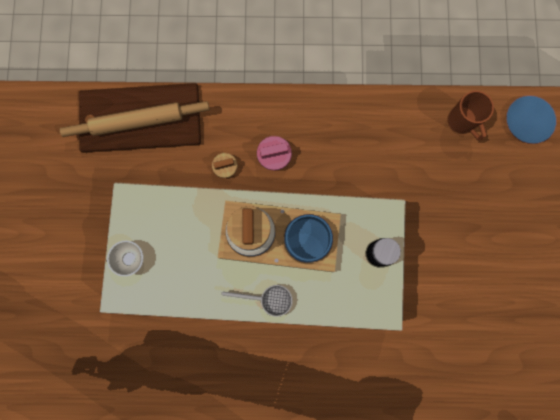

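The bamboo lids are the large one on the canister, top (248,227), and the small loose one at top (224,165). There is also a pink one at (274,153). The large bamboo one in the canister fits the description, so I'll confirm it in a crop and measure it.

```bash
cat > h.py <<'E'
from cell import *
import cv2,numpy as np
def back(n,u,v,z,c=None):
    c=c or get_calibration(n); d=np.linalg.inv(c["mtx"])@[u,v,1]
    d=c["R"].T@d; o=-c["R"].T@c["t"]; return o+d*(z-o[2])/d[2]
def proj(c,X):
    p=c["mtx"]@(c["R"]@np.array(X)+c["t"]); return p[:2]/p[2]
E
python3 - <<'E'
from h import *
a=cv2.imread("pics/top0.png")[185:285,195:355];b=cv2.imread("pics/scene0.png")[120:230,195:355]
cv2.imwrite("pics/crop1.png",np.hstack([cv2.resize(a,None,fx=2.5,fy=5*110/100/2,interpolation=2),cv2.resize(b,None,fx=2.5,fy=2.5,interpolation=2)]))
E
```

```text
(no output)
```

View pics/crop1.png

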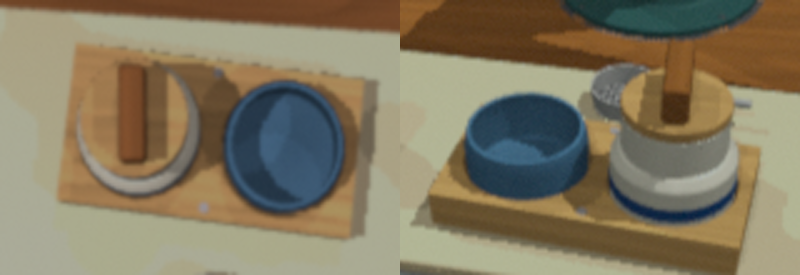

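The crop shows the large bamboo lid with the brown bar, seated in the white canister with the blue band. The bar runs from top pixel (247.6,208.6) to (248,243).

```bash
python3 - <<'E'
from h import *
from scipy.spatial.transform import Rotation as Ro
A=back("top",247.6,208.6,.267);B=back("top",248,243.2,.267);print(A,B,np.linalg.norm(A-B),(A+B)/2)
c=get_calibration("top")
# flange ellipse centre check: crop x 78..188 centre, y 58..~180
print("flange L/R",back("top",195+78/2.5,185+115/2.75,.237),back("top",195+188/2.5,185+115/2.75,.237))
# stand corners z=.157
for p in((78,44),(364,80),(350,238),(60,200)):print(back("top",195+p[0]/2.5,185+p[1]/2.75,.157)[:2])
cs=get_calibration("scene");print("scene proj of bar top centre",proj(cs,(A+B)/2),proj(cs,A),proj(cs,B))
s=state();print(Ro.from_rotvec(s["tool_rot"]).as_matrix().round(3))
E
```

```text
[0.62235437 0.0678973  0.267     ] [0.55786251 0.06589052 0.267     ] 0.06452307465003311 [0.59010844 0.06689391 0.267     ]
flange L/R [0.59144212 0.11027877 0.237     ] [0.59237346 0.0259799  0.237     ]
[0.65602254 0.12098234]
[ 0.63077422 -0.12018565]
[ 0.5104827  -0.10777999]
[0.53639109 0.13283732]
scene proj of bar top centre [306.64549422 143.69584052] [305.59325987 154.12073016] [307.62706501 133.97104176]
[[-0.932  0.363 -0.   ]
 [ 0.363  0.932 -0.001]
 [-0.    -0.001 -1.   ]]
```

>>> carry_out:
  steps:
    - [[1, -0.3, -0.2, -1, 0, 0, 0], [1, -0.8, -0.53, -0.6, 0, 0, 0], [1, -0.8, -0.53, -0.6, 0, 0, 0], [1, -0.8, -0.53, -0.5, 0, 0, 0], [1, -0.8, -0.53, 0, 0, 0, 0], [1, -0.8, -0.53, 0, 0, 0, 0], [1, -0.8, -0.53, 0, 0, 0, 0], [1, -0.8, -0.53, 0, 0, 0, 0]]

```text
time_s: 1.1
tool_pos: [0.3906, 0.3497, 0.3581]
tool_rot: [-0.581, -3.087, 0.001]
contact_force: [0.6, 0.2, 0.7]
width: 0.0853
grasp_force: 0.0
```

>>> carry_out:
  steps:
    - [[1, -0.8, -0.53, 0, 0, 0, 0], [1, -0.8, -0.53, 0, 0, 0, 0], [1, -0.8, -0.53, 0, 0, 0, 0], [1, -0.8, -0.53, 0, 0, 0, 0], [1, -0.8, -0.53, 0, 0, 0, 0], [1, -0.8, -0.53, 0, 0, 0, 0], [1, -0.8, -0.53, 0, 0, 0, 0], [1, 0, 0, 0, 0, 0, 0]]

```text
time_s: 2.1
tool_pos: [0.5459, 0.1284, 0.3579]
tool_rot: [-0.587, -3.086, 0.002]
contact_force: [0.7, 1.3, -0.6]
width: 0.0851
grasp_force: 0.0
```

>>> carry_out:
  steps:
    - [[1, 0, 0, 0, 0, 0, -0.54], [1, 0, 0, 0, 0, 0, -0.54], [1, 0, 0, 0, 0, 0, -0.54], [1, 0, 0, 0, 0, 0, -0.54], [1, 0, 0, 0, 0, 0, -0.53], [1, 0, 0, 0, 0, 0, 0], [1, 0, 0, 0, 0, 0, 0]]

```text
time_s: 2.98
tool_pos: [0.5447, 0.1315, 0.3582]
tool_rot: [0.047, -3.141, 0.0]
contact_force: [0.2, -0.2, -0.7]
width: 0.0851
grasp_force: 0.0
```

>>> carry_out:
  steps:
    - [[1, -0.36, -0.55, 0, 0, 0, 0], [1, -0.36, -0.55, 0, 0, 0, 0], [1, -0.35, -0.55, 0, 0, 0, 0], [1, 0, 0, 0, 0, 0, 0], [1, 0, 0, 0, 0, 0, 0]]

```text
time_s: 3.6
tool_pos: [0.5895, 0.0672, 0.3582]
tool_rot: [0.049, -3.141, -0.0]
contact_force: [-0.4, -0.5, 0.2]
width: 0.0852
grasp_force: 0.0
```

```bash
python3 - <<'E'
from h import *
s=state();print(s["tool_pos"],s["tool_rot"],s["contact_force"])
c=get_calibration("wrist");cv2.imwrite("pics/w1.png",camera("wrist")[:,:,::-1]);np.savez("w1.npz",**c)
print(proj(c,[.590,.067,.267]),proj(c,[.622,.068,.267]),proj(c,[.557,.066,.267]))
E
```

```text
[0.58950708 0.06720929 0.35817264] [ 4.93248223e-02 -3.14087207e+00 -1.92437900e-04] [-0.4015223  -0.45671102  0.20547326]
[274.39922565 221.5101258 ] [274.42804954 260.39741181] [274.41003892 178.21981823]
```

View pics/w1.png

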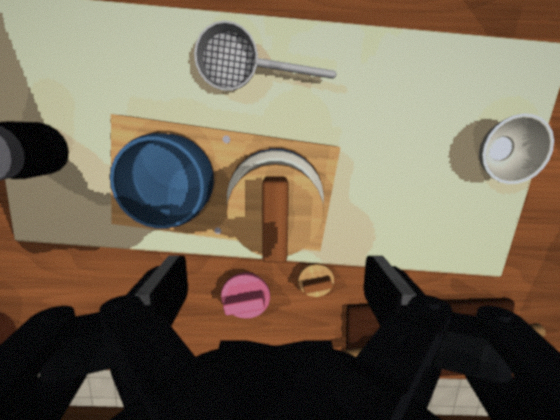

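The wrist view shows the bar at column 275, rows 180–262. The prediction was 274, rows 178–260, so the position is confirmed. Next I descend and grip.

>>> carry_out:
  steps:
    - [[1, 0, 0.02, 0.5, 0, 0, 0], [1, 0, 0, 0.5, 0, 0, 0], [1, 0, 0, 0.5, 0, 0, 0], [1, 0, 0, 0.4, 0, 0, 0], [1, 0, 0, 0.3, 0, 0, 0], [1, 0, 0, 0.25, 0, 0, 0], [1, 0, 0, 0, 0, 0, 0], [1, 0, 0, 0, 0, 0, 0]]

```text
time_s: 4.65
tool_pos: [0.59, 0.0674, 0.2608]
tool_rot: [-0.05, 3.141, 0.0]
contact_force: [0.3, -0.3, -1.4]
width: 0.0851
grasp_force: 0.0
```

>>> carry_out:
  steps:
    - [[-0.3, 0, 0, 0, 0, 0, 0], [-0.6, 0, 0, 0, 0, 0, 0], [-1, 0, 0, 0, 0, 0, 0], [-1, 0, 0, 0, 0, 0, 0], [-1, 0, 0, 0, 0, 0, 0], [-1, 0, 0, 0, 0, 0, 0], [-1, 0, 0, 0, 0, 0, 0], [-1, 0, 0, 0, 0, 0, 0]]

```text
time_s: 5.65
tool_pos: [0.5898, 0.0672, 0.2606]
tool_rot: [-0.049, 3.141, -0.0]
contact_force: [-2.6, -1.4, 5.8]
width: 0.0191
grasp_force: 60.2
```

>>> carry_out:
  steps:
    - [[-1, 0, -0.018, -0.0225, -0.145, 0, 0], [-1, 0, -0.018, -0.0225, -0.145, 0, 0], [-1, 0, -0.018, -0.0225, -0.145, 0, 0], [-1, 0, -0.018, -0.0225, -0.145, 0, 0], [-1, 0, 0, 0, 0, 0, 0], [-1, 0, 0, 0, 0, 0, 0]]

```text
time_s: 6.4
tool_pos: [0.5898, 0.0639, 0.2635]
tool_rot: [0.049, -3.137, -0.135]
contact_force: [1.2, -8.0, 3.4]
width: 0.019
grasp_force: 60.9
```

```bash
cat >> h.py <<'E'
from scipy.spatial.transform import Rotation as Ro
def rep():
    s=state();M=Ro.from_rotvec(s["tool_rot"]).as_matrix()
    print(round(s["time_s"],2),s["tool_pos"].round(4),"tilt x+deg",np.degrees(np.arcsin(M[2,1])).round(2),"xup",np.degrees(np.arcsin(M[2,0])).round(2),"F",s["contact_force"].round(1),"M",s["moment"].round(2),s["width"].round(4),s["grasp_force"].round(1))
E
python3 - <<'E'
from h import *
rep()
a=cv2.cvtColor(camera("scene"),cv2.COLOR_RGB2BGR);cv2.imwrite("pics/s2.png",np.vstack([cv2.resize(a[90:230,240:400],None,fx=3.5,fy=3.5,interpolation=2)]))
E
```

```text
Traceback (most recent call last):
  File "h.py", line 11, in rep
    print(round(s["time_s"],2),s["tool_pos"].round(4),"tilt x+deg",np.degrees(np.arcsin(M[2,1])).round(2),"xup",np.degrees(np.arcsin(M[2,0])).round(2),"F",s["contact_force"].round(1),"M",s["moment"].round(2),s["width"].round(4),s["grasp_force"].round(1))
                                                                                                                                                                                                                ^^^^^^^^^^^^^^^^
AttributeError: 'float' object has no attribute 'round'
```

```bash
sed -i 's/s\["width"\].round(4),s\["grasp_force"\].round(1)/round(s["width"],4),round(s["grasp_force"],1)/' h.py
python3 - <<'E'
from h import *
rep()
a=cv2.cvtColor(camera("scene"),cv2.COLOR_RGB2BGR);cv2.imwrite("pics/s2.png",cv2.resize(a[90:230,240:400],None,fx=3.5,fy=3.5,interpolation=2))
E
```

```text
6.4 [0.5898 0.0639 0.2635] tilt x+deg 4.95 xup 0.02 F [ 1.2 -8.   3.4] M [-2.35 -0.26 -0.22] 0.019 60.9
```

View pics/s2.png

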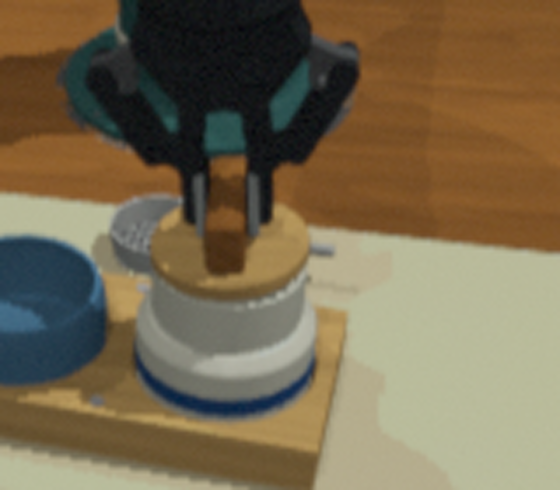

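The lid's right (+y) side is raised on the neck, with a gap along the white rim at about (275,300), and the canister is seated. Now I tip it the other way, easing up slightly.

>>> carry_out:
  steps:
    - [[-1, 0, 0.018, 0.01, 0.145, 0, 0], [-1, 0, 0.018, 0.01, 0.145, 0, 0], [-1, 0, 0.018, 0.01, 0.145, 0, 0], [-1, 0, 0.018, 0.01, 0.145, 0, 0], [-1, 0, 0, 0, 0, 0, 0]]

```text
time_s: 7.08
tool_pos: [0.5897, 0.0674, 0.2621]
tool_rot: [0.05, -3.141, 0.002]
contact_force: [2.5, -6.3, -4.7]
width: 0.019
grasp_force: 59.5
```

>>> carry_out:
  steps:
    - [[-1, 0, 0.022, -0.027, 0.175, 0, 0], [-1, 0, 0.022, -0.027, 0.175, 0, 0], [-1, 0, 0.022, -0.027, 0.175, 0, 0], [-1, 0, 0.022, -0.027, 0.175, 0, 0], [-1, 0, 0, 0, 0, 0, 0], [-1, 0, 0, 0, 0, 0, 0]]

```text
time_s: 7.82
tool_pos: [0.5897, 0.0719, 0.2668]
tool_rot: [-0.051, 3.135, -0.163]
contact_force: [1.1, 5.0, -0.3]
width: 0.0191
grasp_force: 60.9
```

```bash
python3 - <<'E'
from h import *
rep()
a=cv2.cvtColor(camera("scene"),cv2.COLOR_RGB2BGR);cv2.imwrite("pics/s3.png",cv2.resize(a[90:230,240:400],None,fx=3.5,fy=3.5,interpolation=2))
E
```

```text
7.83 [0.5897 0.0719 0.2668] tilt x+deg -5.94 xup -0.03 F [ 1.1  5.  -0.3] M [1.64 0.11 0.13] 0.0191 60.9
```

View pics/s3.png

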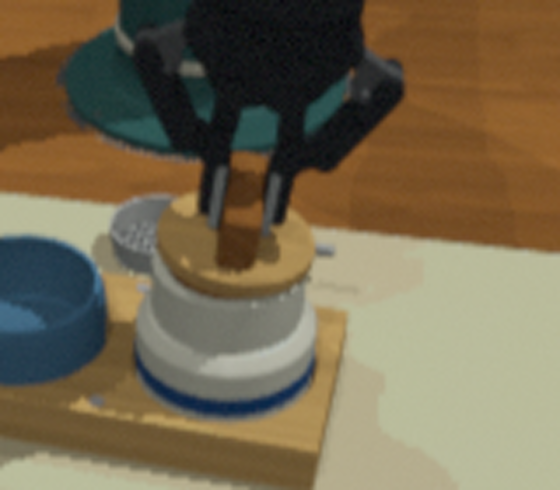

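The lid is now clearly tipped with its left (-y) side up, and the canister is still seated. I tip it back the first way with a bit more ease, which also covers a flipped lid axis.

>>> carry_out:
  steps:
    - [[-1, 0, -0.025, 0.012, -0.175, 0, 0], [-1, 0, -0.025, 0.012, -0.175, 0, 0], [-1, 0, -0.025, 0.012, -0.175, 0, 0], [-1, 0, -0.025, 0.012, -0.175, 0, 0], [-1, 0, 0, 0, 0, 0, 0]]

```text
time_s: 8.5
tool_pos: [0.5898, 0.0663, 0.2647]
tool_rot: [-0.048, 3.141, 0.001]
contact_force: [1.5, 1.9, -2.9]
width: 0.0189
grasp_force: 60.6
```

>>> carry_out:
  steps:
    - [[-1, 0, -0.022, -0.027, -0.175, 0, 0], [-1, 0, -0.022, -0.027, -0.175, 0, 0], [-1, 0, -0.022, -0.027, -0.175, 0, 0], [-1, 0, -0.022, -0.027, -0.175, 0, 0], [-1, 0, 0, 0, 0, 0, 0], [-1, 0, 0, 0, 0, 0, 0]]

```text
time_s: 9.25
tool_pos: [0.59, 0.0623, 0.2693]
tool_rot: [0.048, -3.136, -0.163]
contact_force: [-2.0, -7.9, 3.6]
width: 0.0191
grasp_force: 61.8
```

>>> carry_out:
  steps:
    - [[-1, 0, 0.025, 0.012, 0.175, 0, 0], [-1, 0, 0.025, 0.012, 0.175, 0, 0], [-1, 0, 0.025, 0.012, 0.175, 0, 0], [-1, 0, 0.025, 0.012, 0.175, 0, 0], [-1, 0, 0, 0, 0, 0, 0]]

```text
time_s: 9.88
tool_pos: [0.5895, 0.0674, 0.2672]
tool_rot: [0.051, -3.141, 0.003]
contact_force: [-1.8, -6.8, 0.6]
width: 0.019
grasp_force: 61.5
```

>>> carry_out:
  steps:
    - [[-1, 0, 0.022, -0.027, 0.175, 0, 0], [-1, 0, 0.022, -0.027, 0.175, 0, 0], [-1, 0, 0.022, -0.027, 0.175, 0, 0], [-1, 0, 0.022, -0.027, 0.175, 0, 0], [-1, 0, 0, 0, 0, 0, 0], [-1, 0, 0, 0, 0, 0, 0]]

```text
time_s: 10.62
tool_pos: [0.59, 0.0715, 0.2726]
tool_rot: [-0.05, 3.134, -0.165]
contact_force: [-2.9, 1.0, 7.9]
width: 0.0186
grasp_force: 62.4
```

>>> carry_out:
  steps:
    - [[-1, 0, -0.025, 0.008, -0.175, 0, 0], [-1, 0, -0.025, 0.008, -0.175, 0, 0], [-1, 0, -0.025, 0.008, -0.175, 0, 0], [-1, 0, -0.025, 0.008, -0.175, 0, 0], [-1, 0, 0, 0, 0, 0, 0]]

```text
time_s: 11.25
tool_pos: [0.5896, 0.067, 0.2705]
tool_rot: [0.049, -3.141, -0.002]
contact_force: [-0.2, 0.3, -0.6]
width: 0.0187
grasp_force: 61.4
```

>>> carry_out:
  steps:
    - [[-1, 0, -0.022, -0.03, -0.175, 0, 0], [-1, 0, -0.022, -0.03, -0.175, 0, 0], [-1, 0, -0.022, -0.03, -0.175, 0, 0], [-1, 0, -0.022, -0.03, -0.175, 0, 0], [-1, 0, 0, 0, 0, 0, 0], [-1, 0, 0, 0, 0, 0, 0]]

```text
time_s: 12.0
tool_pos: [0.59, 0.0633, 0.2755]
tool_rot: [0.05, -3.136, -0.164]
contact_force: [-0.1, -4.0, 3.3]
width: 0.0189
grasp_force: 61.8
```

>>> carry_out:
  steps:
    - [[-1, 0, 0.023, 0, 0.175, 0, 0], [-1, 0, 0.023, 0, 0.175, 0, 0], [-1, 0, 0.023, 0, 0.175, 0, 0], [-1, 0, 0.023, 0, 0.175, 0, 0], [-1, 0, 0, 0, 0, 0, 0]]

```text
time_s: 12.62
tool_pos: [0.5899, 0.0673, 0.2758]
tool_rot: [-0.052, 3.14, -0.004]
contact_force: [-2.2, -3.7, 5.7]
width: 0.0193
grasp_force: 62.2
```

```bash
python3 - <<'E'
from h import *
rep()
a=cv2.cvtColor(camera("scene"),cv2.COLOR_RGB2BGR);cv2.imwrite("pics/s4.png",cv2.resize(a[90:230,240:400],None,fx=3.5,fy=3.5,interpolation=2))
E
```

```text
12.62 [0.5899 0.0673 0.2758] tilt x+deg -0.15 xup -0.04 F [-2.2 -3.7  5.7] M [-1.06  0.36 -0.06] 0.0193 62.2
```

View pics/s4.png

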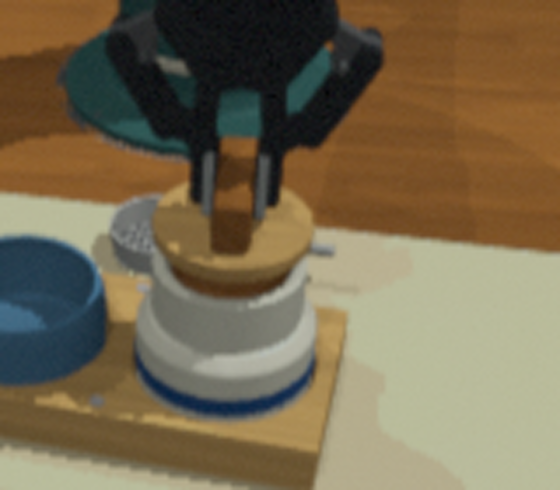

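The plug is visibly out, with brown wood showing under the flange at (230,280), and the canister hasn't moved. One more tip, then lift level.

>>> carry_out:
  steps:
    - [[-1, 0, 0.015, -0.025, 0.15, 0, 0], [-1, 0, 0.015, -0.025, 0.15, 0, 0], [-1, 0, 0.015, -0.025, 0.15, 0, 0], [-1, 0, 0, 0, 0, 0, 0], [-1, 0, -0.015, -0.01, -0.145, 0, 0], [-1, 0, -0.015, -0.01, -0.145, 0, 0], [-1, 0, -0.015, -0.01, -0.145, 0, 0], [-1, 0, 0, 0, 0, 0, 0]]

```text
time_s: 13.68
tool_pos: [0.5898, 0.0663, 0.2798]
tool_rot: [-0.048, 3.141, -0.003]
contact_force: [0.0, -0.5, -0.9]
width: 0.0193
grasp_force: 61.2
```

>>> carry_out:
  steps:
    - [[-1, 0, 0, -0.03, 0, 0, 0], [-1, 0, 0, -0.03, 0, 0, 0], [-1, 0, 0, -0.03, 0, 0, 0], [-1, 0, 0, 0, 0, 0, 0]]

```text
time_s: 14.18
tool_pos: [0.5897, 0.0672, 0.2834]
tool_rot: [-0.05, 3.141, -0.004]
contact_force: [-0.1, -0.4, -0.7]
width: 0.0188
grasp_force: 61.2
```

>>> carry_out:
  steps:
    - [[-1, 0, 0, -0.1, 0, 0, 0], [-1, 0, 0, -0.1, 0, 0, 0], [-1, 0, 0, -0.1, 0, 0, 0], [-1, 0, 0, -0.1, 0, 0, 0], [-1, 0, 0, 0, 0, 0, 0], [-1, 0, 0, 0, 0, 0, 0], [-1, 0, 0, 0, 0, 0, 0], [-1, 0, 0, 0, 0, 0, 0]]

```text
time_s: 15.18
tool_pos: [0.5897, 0.0671, 0.2992]
tool_rot: [0.05, -3.141, 0.004]
contact_force: [0.1, 0.0, -0.8]
width: 0.0189
grasp_force: 61.2
```

```bash
python3 - <<'E'
from h import *
rep()
a=cv2.cvtColor(camera("scene"),cv2.COLOR_RGB2BGR);cv2.imwrite("pics/s5.png",cv2.resize(a[80:230,150:470],None,fx=2.5,fy=2.5,interpolation=2))
E
```

```text
15.18 [0.5897 0.0671 0.2992] tilt x+deg -0.14 xup 0.01 F [ 0.1  0.  -0.8] M [-0.01 -0.02 -0.03] 0.0189 61.2
```

View pics/s5.png

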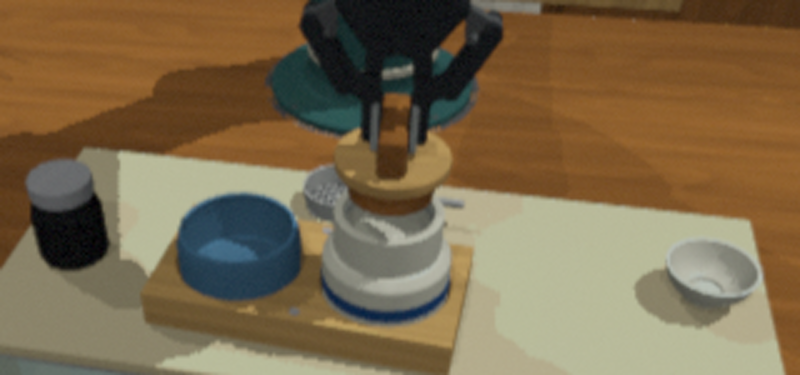

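The lid hangs level and clear above the open mouth at about (393,205). The canister is seated, and the jar, bowl and sieve are in place.

```bash
python3 -c "
from cell import *
print(finish_job())"
```

```text
the job is handed in; nothing more can be done
None
```

I rocked the lid free and handed the job in. At hand-in it was held level about 16 mm above the rim by my estimate, the canister was down in its well, and the bowl, jar and sieve looked unmoved; no verdict came back.

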